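# Hold a spring clip gaping over the edge of a card

## Robot

A 7-joint arm with a two-finger parallel gripper is mounted at the origin on the work surface. World frame = base frame: x ahead of the robot, y to its left, z up, the work surface at z = 0. Lengths are in m, angles in degrees, forces in N, time in s.
With the tool pointing down it reaches from about 0.375 to 0.925 m from the base axis. Payload 3.1 kg.
Tool frame: the origin (TCP) lies at the very end of the fingers, on their centre line; the grasp point (between the pads) lies 19 mm behind it; z points along the fingers, x is the direction in which the jaws open and shut, and the axes are right-handed (so a half turn about z gives the same grasp; the last joint's range is limited). The gripper opens to 85 mm and grips with 20 to 120 N. Pads are 22 mm wide; open, the fingers measure 114 mm over their backs; the gripper's body (76 mm by 85 mm) begins 54 mm behind the grasp point. The pads swing forward as they close: fully open they stand 13 mm farther back than shut.
Start: joints at [63.495, 21.939, 2.515, 91.553, -1.026, 66.532, -2.859], TCP at [0.232, -0.607, 0.231] pointing down, gripper open.
Joint ranges: [-149.38, 149.38], [-23.57, 123.04], [-84.95, 90], [0, 143.3], [-89.99, 269.99], [3.08, 112.72], [-163.45, 163.45]. Speed limits (degrees/s): [159.86, 159.86, 180, 180, 180, 180, 180].

## Interface

Orientations are given as a 3x3 rotation matrix whose columns are the frame's x, y, z axes.
In Python, from bench import bot gives the robot as it stands. The module is installed in compiled form; this text tells all that it offers.
- The arm moves only by the tool drive_tool, never from a script. Its argument "deltas" is a list of rows, each an object with "dp": the shift along the tool's x, y, z in m, a list of three; "rotation": the turn, a rotation vector about the tool's x, y, z in rad, a list of three; "grip": the opening, from -1 (shut) to 1 (fully open), so that 0 is half open. In form: [{"dp": [x, y, z], "rotation": [wx, wy, wz], "grip": grip}, ...]. A call has exactly 8 rows; each row shifts and turns the pose as measured when the row begins, along the tool's axes as they then stand; what a row does not reach is not made up. A row lasts 1/10 s, in which the tool goes at most 50 mm and 8.59 degrees, less where a joint would pass 70% of its speed; a pose out of reach is approached as far as the arm can. A call with a gripper value outside its range is refused whole. The fingers move at their own pace and stop on an object; "squeeze" is the grip in N (left out, the last holds). Time passes only in rows, so rows that do not move let the fingers close, or fill a call up. It gives the time, the measured TCP pose, the force and the opening at its end, in the units of the state.
- bot.get_state(): the state, without advancing time (a new reading comes with each control period).
- bot.read_camera(name): name is "scene" or "top"; returns a dict with "image" (384x512x3 uint8, red, green, blue), "depth" (384x512 float32, m along the optical axis (not along the pixel's ray), 0 where there is no reading), "fx", "fy", "cx", "cy" (pixels), "dist" ([k1, k2, p1, p2, k3] as OpenCV has them; the pictures are not rectified), "eye" and "attitude" of the camera in the world. Camera axes: x right, y up, looking along -z (the intrinsics and any distortion apply to the point x, -y, -z); pixel columns grow to the right and rows downward; lengths in m; the calibration is good to about 2 mm. A picture is of the moment at which its call begins.
- bot.hand_in(): hands the job in, once; it reports no verdict.
The state is a dict: "time_s": time; "qpos": joint angles; "qd": joint speeds; "tau": joint torques, N m; "tool_pos": TCP position; "tool_rot": TCP orientation; "ft_force": force on the tool from outside, world axes, zero at the start; "ft_torque": the same for the moment, N m; "grip_width": finger opening in m.
Only numpy, scipy, OpenCV 4.12 (cv2) and the standard library are available. Lean on these libraries where they do the work, as an engineer would, in place of code of your own. Each camera call takes 0.05 s, during which the arm holds its last target.

## Task

Squeeze the spring clip open and lift it off the metal strip it is parked on, then carry it to the wider of the two upright cardboard cards and hold it gaping wide over the middle of the card's top edge, one jaw well down on each side (about 20 mm below the edge) and nothing of the clip touching the card, so that a packing slip can be slipped in beside it. Finish there still holding the clip squeezed open: do not let go and do not let it bite. Leave the tape ring, the metal channel and the small carton where they are.

Things in the scene. Friction and masses are not known exactly. Their poses are not given: they have to be found in the camera images.
- clip: Steel spring clip, clothes-peg kind, 60 g, 30 mm wide, standing jaws down, nipping the parking strip, tips resting on its base. Origin on the pivot, mid width, 65 mm above the table at the start; y along the pivot, z up between the handles, x the way they are squeezed. This body is the -x half (handle and jaw); the other half mirrors it. Jaws end 45 mm below the pivot in 12 mm high rubber tips.
- handle_end (a point): Top outer edge of the -x handle, 44 mm above the pivot at the start. The two flat handles (5 mm thick, 30 mm wide) flare up from the pivot in a V, 0.35 rad each, 53 mm over the outsides at the top. Pinching them together from above opens the jaws; at the stop their outsides are parallel, 20 mm apart, and end 50 mm above the pivot.
- clip_jaw (a joint): Opening of the clip in rad: 0 when nipping the 6 mm strip, -0.08 fully shut, 0.7 at the open stop, where each half has turned 0.35. A spring closes it: about 5 N at the handle ends starts it opening, 9 N holds it at the stop.
- tip_a (a point): Bottom inner edge of the rubber tip (8.5 mm thick) of the clip's -x jaw, mid width: 45 mm below the pivot, 3 mm from the mid plane when nipping the strip. At the open stop the two tips' inner edges are about 36 mm apart and 41 mm below the pivot.
- tip_b (a point): The same point on the turning jaw (+x side).
- rail: Fixed parking stand: wooden base 70 mm (x) by 180 mm (y), 20 mm high, with an upright aluminium strip 6 mm thick (x), running the whole length along y, its top 45 mm above the table. Origin at the centre of the underside, z up. The clip straddles the strip, up to 45 mm from its middle.
- wide_card: Fixed upright corrugated card 5 mm thick (x), 150 mm wide (y), its top edge 150 mm above the table, in a wooden foot 50 mm by 105 mm, 30 mm high. Origin at the centre of the underside, z up.
- edge_mid (a point): Middle of the top edge of the wide card, 150 mm above the table.
- narrow_card: Fixed upright card like the other but only 80 mm wide (top also 150 mm up), foot 50 mm by 56 mm; not the one wanted. It may stand to the left or right of the wide one. Origin at the centre of the underside.
- tape: Bystander: ring (tape core) lying flat, outer diameter 90 mm, 25 mm high. Origin at the centre of the underside.
- channel: Bystander: aluminium channel offcut, 30 by 140 mm, 25 mm high, lying on the table. Origin at the centre of the underside.
- carton: Bystander: small closed carton 80 by 110 mm, 55 mm high. Origin at the centre of the underside.
Not all that is in view belongs to the job. Of the things that look like the clip, the middle-sized one is meant.

How it is judged (in metres and radians):
On the way, in this order (a step that is already met when the one before it is completed fails the run):
1. the clip is squeezed open by the fingers while still over its strip (value of joint clip_jaw above 0.3 rad and contact force between the fingers and clip above 2 N and height (world z) of tip_a below 0.045 m), for 0.1 s.
2. the clip is lifted clear of the strip in the fingers (height (world z) of each of tip_a, tip_b above 0.06 m and contact force between the fingers and clip above 2 N and contact force between clip and rail below 0.1 N), for 0.1 s.
At the end, for the whole second after the job is handed in: Clip held still in the fingers, opened over 0.4 rad, pressing the card with under 0.3 N; tips on opposite sides of the wide card, 6 mm or more from its mid plane and 10 mm or more below its top edge; pivot at least 4 mm above the edge, within 25 mm of its middle along the card (value of joint clip_jaw above 0.4 rad and contact force between the fingers and clip above 2 N and ((x of tip_a in the frame of wide_card below -0.006 m and x of tip_b in the frame of wide_card above 0.006 m) or (x of tip_b in the frame of wide_card below -0.006 m and x of tip_a in the frame of wide_card above 0.006 m)) and z of each of tip_a, tip_b in the frame of edge_mid below -0.01 m and z of clip in the frame of edge_mid above 0.004 m and y of clip in the frame of edge_mid between -0.025 and 0.025 m and contact force between clip and wide_card below 0.3 N and linear speed of clip below 0.03 m/s); the arm keeps its last pose, push and grip.
It fails at once if a bystander is moved more than 20 mm (distance of any of tape, channel, carton from where it was at the start of the episode above 0.02 m).
It fails at once if the clip bites the wide card (value of joint clip_jaw below 0.2 rad and contact force between clip and wide_card above 1 N).
It also fails if it takes over 38 s, if anything falls off the work surface, if the arm or the gripper's body presses on something with over 40 N, if the wrist force passes 120 N, or if a joint passes its speed limit or range.

## Working session

There is one attempt and no reset: what is moved stays moved. The work goes in short steps, Python scripts to look and compute and a tool call to move; the robot and the scene stay as the last step left them, time stands still between calls to the robot, and variables do not carry over. Pictures are saved under pics/ and viewed, and the job is handed in when it is done.

Besides the shell and the picture viewer there is one more tool, called after "Call:" in YAML: its name, and indented under it one key for each argument. drive_tool: Moves the arm, as the interface text tells. Its arguments: {"type":"object","properties":{"deltas":{"type":"array","items":{"type":"object","properties":{"dp":{"type":"array","items":{"type":"number"}},"rotation":{"type":"array","items":{"type":"number"}},"grip":{"type":"number"}}}},"squeeze":{"type":"number"}},"required":["deltas"]}

```bash
mkdir -p pics
cat > h.py <<'E'
import numpy as np, cv2
from bench import bot
def grab():
    out={}
    for n in("scene","top"):
        c=bot.read_camera(n); out[n]=c
    return out
def pts(c):
    h,w=c["depth"].shape
    K=np.array([[c["fx"],0,c["cx"]],[0,c["fy"],c["cy"]],[0,0,1.]])
    u,v=np.meshgrid(np.arange(w),np.arange(h))
    p=cv2.undistortPoints(np.stack([u,v],-1).reshape(-1,1,2).astype(np.float64),K,np.array(c["dist"],float)).reshape(h,w,2)
    d=c["depth"]
    P=np.stack([p[...,0]*d,-p[...,1]*d,-d],-1)
    return P@np.array(c["attitude"]).T+np.array(c["eye"])
E
python3 - <<'E'
from h import *
o=grab()
for n,c in o.items():
    cv2.imwrite(f"pics/{n}0.png",c["image"][...,::-1]); np.savez(f"{n}0.npz",**{k:np.array(v) for k,v in c.items()})
    print(n,c["eye"],np.round(c["attitude"],3).tolist(),c["fx"],c["dist"])
s=bot.get_state();print({k:np.round(v,3).tolist() for k,v in s.items()})
E
```

```text
scene [1.3146958  0.34857384 0.77282324] [[-0.424, -0.587, 0.689], [0.905, -0.256, 0.339], [-0.022, 0.768, 0.641]] 435.9766147206235 [-0.09567205  0.          0.          0.          0.        ]
top [0.4781949  0.01291985 1.14507889] [[0.02, 0.995, -0.1], [-1.0, 0.02, -0.002], [0.0, 0.1, 0.995]] 416.5677676555045 [0.03390231 0.         0.         0.         0.        ]
{'time_s': 0.1, 'qpos': [63.497, 21.987, 2.513, 91.643, -1.026, 66.531, -2.86], 'qd': [0.023, -0.027, 0.015, -0.2, 0.043, -0.075, -0.018], 'tau': [0.003, -43.473, 1.029, -25.045, 0.011, 0.006, -0.0], 'tool_pos': [0.232, -0.606, 0.23], 'tool_rot': [[0.357, -0.934, -0.001], [-0.934, -0.357, 0.002], [-0.002, 0.0, -1.0]], 'ft_force': [0.056, -0.886, 0.296], 'ft_torque': [-0.006, -0.036, 0.011], 'grip_width': 0.085}
```

View pics/scene0.png

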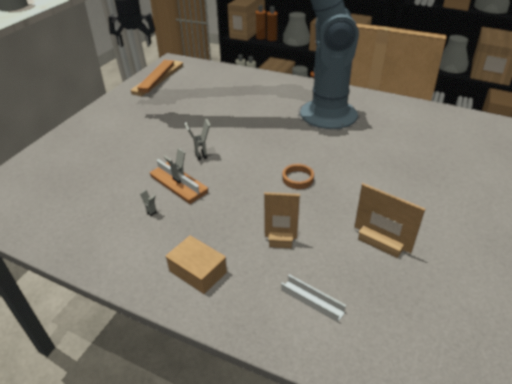

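View pics/top0.png

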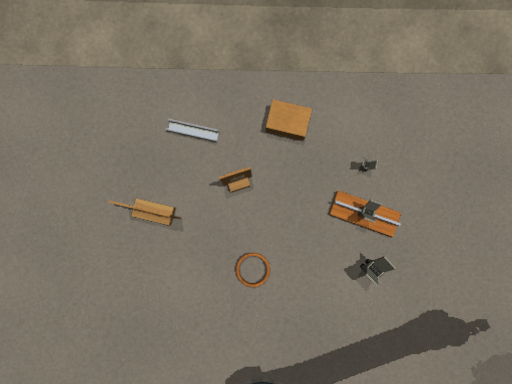

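Run:
```python
from h import *
import numpy as np
def ld(n): return dict(np.load(f"{n}0.npz"))
S,T=ld("scene"),ld("top")
def crop(c,r,k,f):
    y0,y1,x0,x1=r; im=c["image"][y0:y1,x0:x1,::-1]; cv2.imwrite(f,cv2.resize(im,None,fx=k,fy=k,interpolation=cv2.INTER_CUBIC))
crop(T,(180,245,320,410),8,"pics/t_rail.png"); crop(T,(185,235,100,190),8,"pics/t_card.png")
crop(S,(110,210,140,220),6,"pics/s_rail.png")
for n,c in(("S",S),("T",T)):
    P=pts(c); z=P[...,2]
    print(n, "table z", np.median(z[220:300,200:260]))
    boxes={"S":{"rail":(145,205,148,212),"wide":(180,260,350,428),"narrow":(190,250,258,302)},"T":{"rail":(185,240,325,405),"wide":(190,235,100,185),"narrow":(160,195,210,258)}}[n]
    for b,(y0,y1,x0,x1) in boxes.items():
        q=P[y0:y1,x0:x1].reshape(-1,3)
        for lo,hi in((.015,.025),(.027,.034),(.04,.049),(.06,.09),(.09,.12),(.125,.148),(.146,.16)):
            m=(q[:,2]>lo)&(q[:,2]<hi); 
            if m.sum()>2:
                a=q[m]; mu=a.mean(0); w,v=np.linalg.eigh(np.cov(a[:,:2].T)); d=v[:,1]; t=(a[:,:2]-mu[:2])@d;s=(a[:,:2]-mu[:2])@v[:,0]
                print(b,lo,hi,m.sum(),mu.round(4),"dir",round(np.degrees(np.arctan2(d[1],d[0])),1),"ext",np.ptp(t).round(3),np.ptp(s).round(3),"mid",(mu[:2]+d*(t.max()+t.min())/2).round(4))
```

```text
S table z 0.0007526678714514512
rail 0.015 0.025 710 [ 0.5554 -0.2565  0.0197] dir 68.6 ext 0.185 0.185 mid [ 0.5509 -0.268 ]
rail 0.027 0.034 87 [ 0.5355 -0.26    0.0305] dir -148.6 ext 0.252 0.144 mid [ 0.5294 -0.2637]
rail 0.04 0.049 165 [ 0.5548 -0.2612  0.0441] dir -156.5 ext 0.266 0.137 mid [ 0.5472 -0.2645]
rail 0.06 0.09 175 [ 0.5651 -0.2572  0.0735] dir -177.3 ext 0.165 0.038 mid [ 0.6096 -0.2551]
rail 0.09 0.12 105 [ 0.5472 -0.2592  0.1013] dir 164.1 ext 0.055 0.036 mid [ 0.5506 -0.2602]
wide 0.015 0.025 198 [0.5595 0.3067 0.0199] dir 78.1 ext 0.149 0.03 mid [0.5585 0.3016]
wide 0.027 0.034 426 [0.552  0.3033 0.0299] dir 77.5 ext 0.149 0.03 mid [0.552  0.3034]
wide 0.04 0.049 183 [0.543  0.307  0.0446] dir 77.4 ext 0.15 0.008 mid [0.5425 0.3047]
wide 0.06 0.09 624 [0.5432 0.3071 0.0753] dir 77.3 ext 0.151 0.009 mid [0.5425 0.3043]
wide 0.09 0.12 670 [0.5428 0.307  0.1051] dir 77.4 ext 0.151 0.011 mid [0.5423 0.3045]
wide 0.125 0.148 553 [0.5426 0.3069 0.1366] dir 77.4 ext 0.15 0.011 mid [0.5422 0.305 ]
wide 0.146 0.16 191 [0.5425 0.31   0.1492] dir 77.6 ext 0.149 0.011 mid 
[... 1597 characters left out ...]
9 [0.5385 0.3028 0.1496] dir 77.6 ext 0.148 0.005 mid [0.5387 0.3035]
narrow 0.015 0.025 16 [0.6118 0.0769 0.021 ] dir 102.2 ext 0.071 0.029 mid [0.6119 0.0764]
narrow 0.027 0.034 170 [0.6193 0.0756 0.03  ] dir 101.0 ext 0.078 0.054 mid [0.6191 0.0764]
narrow 0.04 0.049 10 [0.6267 0.0774 0.0432] dir 109.1 ext 0.07 0.001 mid [0.6263 0.0785]
narrow 0.06 0.09 54 [0.6266 0.0776 0.0755] dir 109.3 ext 0.077 0.002 mid [0.6264 0.078 ]
narrow 0.09 0.12 56 [0.6263 0.0787 0.1041] dir 109.1 ext 0.079 0.001 mid [0.6265 0.0783]
narrow 0.125 0.148 60 [0.6281 0.0753 0.1382] dir 109.6 ext 0.079 0.006 mid [0.6273 0.0776]
narrow 0.146 0.16 72 [0.6284 0.0794 0.1496] dir 109.5 ext 0.079 0.006 mid [0.6286 0.0789]
```

Run:
```python
from h import *
for n,(y0,y1,x0,x1) in (("scene",(145,205,148,212)),("top",(185,240,325,405))):
    c=dict(np.load(f"{n}0.npz")); P=pts(c)[y0:y1,x0:x1].reshape(-1,3)
    a=np.radians(71.3); ey=np.array([np.cos(a),np.sin(a)]); ex=np.array([ey[1],-ey[0]])
    m0=np.array([.5445,-.2682]); d=P[:,:2]-m0; s=d@ex; t=d@ey
    ok=(abs(s)<.04)&(abs(t)<.06)
    z=P[:,2]
    for lo in np.arange(.04,.116,.006):
        m=ok&(z>lo)&(z<lo+.006)
        if m.sum()>2: print(n,round(lo,3),m.sum(),"s",np.percentile(s[m],[0,10,50,90,100]).round(4),"t",np.percentile(t[m],[0,5,50,95,100]).round(4), "neg/pos", s[m&(s<0)].mean().round(4) if (m&(s<0)).any() else "", s[m&(s>0)].mean().round(4) if (m&(s>0)).any() else "")
    m=(z>.04)&(z<.049)&(abs(t)>.03)&(abs(t)<.09)&(abs(s)<.02); print("strip s",np.percentile(s[m],[0,10,50,90,100]).round(4), z[m].max())
    print(z[ok].max())
```

```text
scene 0.04 73 s [-0.0069 -0.0034  0.0042  0.0136  0.0152] t [-0.0599 -0.0541  0.0178  0.0535  0.0594] neg/pos -0.0029 0.0062
scene 0.046 21 s [-0.0062 -0.0032  0.0126  0.0143  0.0154] t [-0.054  -0.042   0.0136  0.0224  0.0584] neg/pos -0.0043 0.0113
scene 0.052 17 s [-0.0074 -0.0059  0.0136  0.0152  0.016 ] t [-0.0092 -0.0058  0.0174  0.0221  0.0226] neg/pos -0.0052 0.0137
scene 0.058 27 s [-0.0105 -0.0048  0.0117  0.015   0.0165] t [-0.0066 -0.0011  0.0189  0.0237  0.0246] neg/pos -0.0063 0.0113
scene 0.064 37 s [-0.0095 -0.0051  0.0021  0.0148  0.0161] t [-0.0053 -0.0037  0.0135  0.0237  0.0252] neg/pos -0.0041 0.0078
scene 0.07 36 s [-0.0122 -0.008  -0.0029  0.0168  0.017 ] t [-0.0057 -0.0055  0.0113  0.0228  0.0233] neg/pos -0.0063 0.0132
scene 0.076 20 s [-0.0118 -0.0096 -0.0068  0.0179  0.0195] t [-0.0053 -0.0021  0.011   0.0225  0.0237] neg/pos -0.0077 0.0181
scene 0.082 31 s [-0.017  -0.0122 -0.0096  0.0209  0.0231] t [-0.0108 -0.0078  0.0112  0.023   0.0238] neg/pos -0.0106 0.0203
scene 0.088 29 s [-0.0165 -0.0149 -0.0116  0.0236  0.0245] t [-0.0051 -0.0033  0.0106  0.0229 
[... 1243 characters left out ...]
082 21 s [-0.012  -0.0114  0.0134  0.015   0.0188] t [-0.0113 -0.0089  0.005   0.0175  0.0175] neg/pos -0.0112 0.0142
top 0.088 22 s [-0.0167 -0.0141  0.0147  0.017   0.0172] t [-0.009  -0.0078  0.0047  0.0175  0.0179] neg/pos -0.0139 0.0157
top 0.094 24 s [-0.0168 -0.0154  0.0176  0.0196  0.02  ] t [-0.0097 -0.0093  0.0045  0.0171  0.0187] neg/pos -0.0154 0.0182
top 0.1 28 s [-0.0244 -0.0193  0.0191  0.0211  0.0228] t [-0.0106 -0.0094  0.0042  0.0175  0.0175] neg/pos -0.019 0.0204
top 0.106 54 s [-0.0244 -0.0235  0.022   0.0261  0.0276] t [-0.011  -0.0102  0.0026  0.0163  0.0178] neg/pos -0.0221 0.0242
strip s [-0.0025 -0.0015  0.0011  0.0034  0.0046] 0.04883128387105806
0.11361390274488103
```

View pics/s_rail.png

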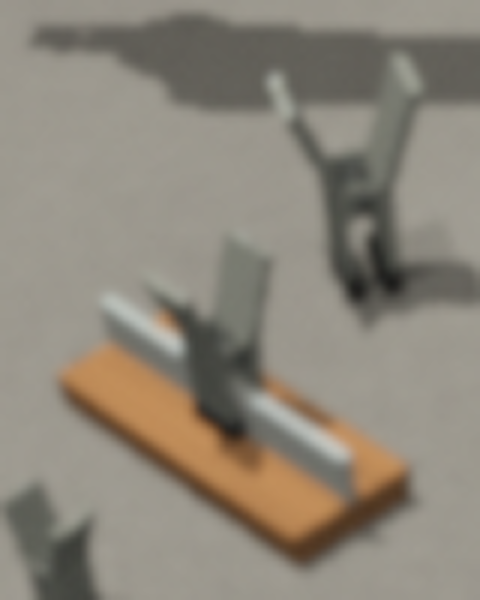

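View pics/t_rail.png

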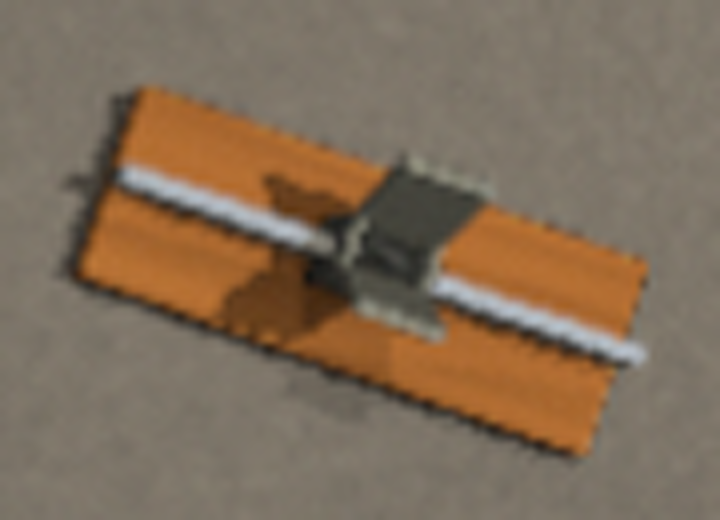

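Call:
drive_tool:
  deltas:
    - {"dp":[-0.02,-0.04,0],"rotation":[0,0,-0.1],"grip":1}
    - {"dp":[-0.016,-0.042,0],"rotation":[0,0,-0.1],"grip":1}
    - {"dp":[-0.012,-0.043,0],"rotation":[0,0,-0.1],"grip":1}
    - {"dp":[-0.008,-0.044,0],"rotation":[0,0,-0.1],"grip":1}
    - {"dp":[-0.003,-0.045,0],"rotation":[0,0,-0.1],"grip":1}
    - {"dp":[0.002,-0.045,0],"rotation":[0,0,-0.1],"grip":1}
    - {"dp":[0.006,-0.044,0],"rotation":[0,0,-0.1],"grip":1}
    - {"dp":[0.01,-0.043,0],"rotation":[0,0,-0.1],"grip":1}
  squeeze: 20

```text
time_s: 0.9
tool_pos: [0.4666, -0.3384, 0.2233]
tool_rot: [[0.923, -0.386, -0.012], [-0.386, -0.923, 0.003], [-0.012, 0.002, -1.0]]
ft_force: [0.8, -0.9, -0.1]
grip_width: 0.0853
```

```bash
cat >> h.py <<'E'
from scipy.spatial.transform import Rotation as Ro
CLIP=np.array([.548,-.2636]); CARD=np.array([.5393,.304])
def rem(xy,z,angx):
    s=bot.get_state(); R=np.array(s["tool_rot"]); p=np.array(s["tool_pos"])
    a=np.radians(angx); G=np.array([[np.cos(a),np.sin(a),0],[np.sin(a),-np.cos(a),0],[0,0,-1]])
    print("t",round(s["time_s"],2),"p",p.round(4),"xang",np.degrees(np.arctan2(R[1,0],R[0,0])).round(2),"tilt",R[:,2].round(4),"F",np.round(s["ft_force"],2),"w",round(float(s["grip_width"]),4),"q",np.round(s["qpos"],1))
    print("dp tool",(R.T@(np.r_[xy,z]-p)).round(4),"rot",Ro.from_matrix(R.T@G).as_rotvec().round(4))
E
python3 -c "
from h import *
rem(CLIP,.2,-18.7)"
```

```text
t 0.9 p [ 0.4666 -0.3384  0.2233] xang -22.68 tilt [-0.0122  0.0026 -0.9999] F [ 0.82 -0.94 -0.08] w 0.0853 q [ 44.1  15.7 -14.5 101.3   4.6  64.3   5.4]
dp tool [ 0.0465 -0.1004  0.0225] rot [ 0.0018  0.0124 -0.0695]
```

Call:
drive_tool:
  deltas:
    - {"dp":[0.012,-0.025,0.004],"rotation":[0.002,0.006,-0.03],"grip":1}
    - {"dp":[0.012,-0.025,0.004],"rotation":[0,0.003,-0.02],"grip":1}
    - {"dp":[0.011,-0.022,0.004],"rotation":[0,0.003,-0.01],"grip":1}
    - {"dp":[0.006,-0.014,0.004],"rotation":[0,0,0],"grip":1}
    - {"dp":[0.003,-0.008,0.003],"rotation":[0,0,0],"grip":1}
    - {"dp":[0,0,0],"rotation":[0,0,0],"grip":1}
    - {"dp":[0,0,0],"rotation":[0,0,0],"grip":1}
    - {"dp":[0,0,0],"rotation":[0,0,0],"grip":1}

```text
time_s: 1.7
tool_pos: [0.5449, -0.2538, 0.2003]
tool_rot: [[0.949, -0.314, -0.004], [-0.314, -0.949, 0.005], [-0.005, -0.004, -1.0]]
ft_force: [-0.5, 0.4, 0.2]
grip_width: 0.0855
```

```bash
python3 -c "
from h import *
rem(CLIP,.2,-18.7)
o=grab()
for n,c in o.items():
    (y0,y1,x0,x1)={'scene':(80,230,110,260),'top':(140,290,290,440)}[n]
    cv2.imwrite(f'pics/{n}1.png',cv2.resize(c['image'][y0:y1,x0:x1,::-1],None,fx=4,fy=4,interpolation=cv2.INTER_CUBIC)); np.savez(f'{n}1.npz',**{k:np.array(v) for k,v in c.items()})
"
```

```text
t 1.7 p [ 0.5449 -0.2538  0.2003] xang -18.32 tilt [-0.0039  0.0055 -1.    ] F [-0.51  0.38  0.17] w 0.0855 q [ 36.   19.8 -18.   99.2   6.5  62.4  -2.4]
dp tool [0.006  0.0083 0.0003] rot [-0.0039  0.0055  0.0067]
```

View pics/scene1.png

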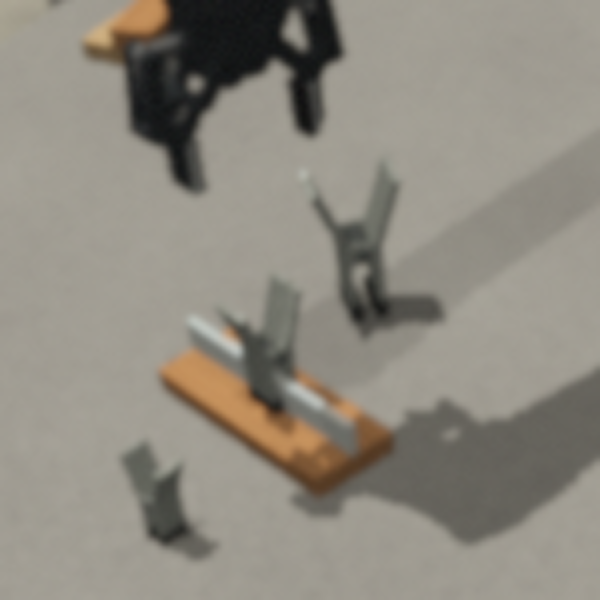

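View pics/top1.png

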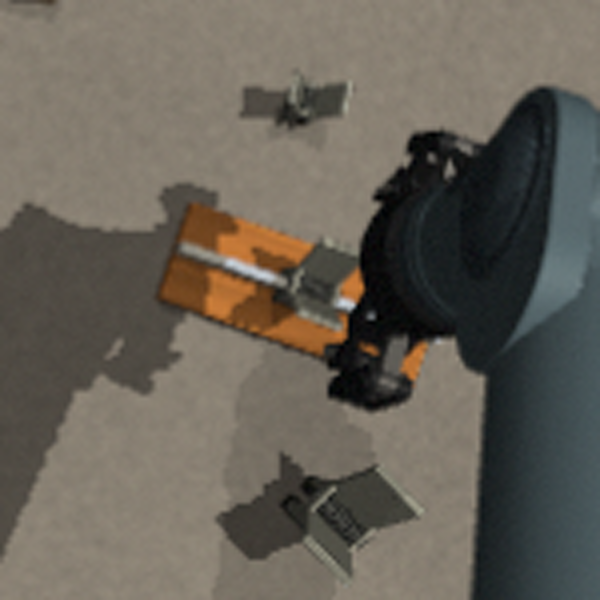

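Run:
```python
from h import *
s=bot.get_state(); R=np.array(s["tool_rot"]);p=np.array(s["tool_pos"])
for n,(y0,y1,x0,x1) in (("scene",(60,150,120,220)),("top",(150,260,350,440))):
    c=dict(np.load(f"{n}1.npz")); P=pts(c)[y0:y1,x0:x1].reshape(-1,3)
    L=(P-p)@R; 
    for lo in np.arange(-.05,.0,.006):
        m=(L[:,2]>lo)&(L[:,2]<lo+.006)&(abs(L[:,0])<.07)&(abs(L[:,1])<.05)
        for sg in(-1,1):
            k=m&(L[:,0]*sg>0)
            if k.sum()>2: print(n,round(lo,3),sg,k.sum(),"x",np.percentile(L[k,0],[0,10,50,90,100]).round(4),"y",np.percentile(L[k,1],[0,10,50,90,100]).round(4))
```

```text
scene -0.05 -1 17 x [-0.0557 -0.0531 -0.0431 -0.0419 -0.0413] y [-0.0146 -0.0138 -0.0068  0.0055  0.0113]
scene -0.05 1 19 x [0.042  0.0449 0.052  0.0554 0.057 ] y [-0.012  -0.0112 -0.0096 -0.0037  0.0044]
scene -0.044 -1 18 x [-0.0593 -0.0527 -0.0434 -0.0421 -0.0413] y [-0.0145 -0.0126 -0.0068  0.0059  0.0087]
scene -0.044 1 21 x [0.0445 0.0467 0.0518 0.0573 0.0576] y [-0.0147 -0.0122 -0.0092 -0.0012  0.0035]
scene -0.038 -1 20 x [-0.0573 -0.053  -0.044  -0.0414 -0.0403] y [-0.0159 -0.0141 -0.0084  0.0056  0.01  ]
scene -0.038 1 15 x [0.0454 0.0472 0.0516 0.0578 0.0583] y [-0.0148 -0.012  -0.0079 -0.0002  0.0021]
scene -0.032 -1 18 x [-0.056  -0.0494 -0.0437 -0.0413 -0.0411] y [-0.0142 -0.0135 -0.004   0.0049  0.0113]
scene -0.032 1 19 x [0.0438 0.0458 0.0507 0.0561 0.057 ] y [-0.0153 -0.013  -0.0056  0.0033  0.0079]
scene -0.026 -1 14 x [-0.0559 -0.0524 -0.0437 -0.0422 -0.0413] y [-0.0136 -0.0126 -0.006   0.004   0.0052]
scene -0.026 1 18 x [0.0434 0.0466 0.0522 0.0569 0.0571] y [-0.0141 -0.0139 -0.0079  0.0009  0.0042]
scene -0.02 -1 16 x [-0.0541 -0.0489 -0.0432 -0.0413 -0.0403] 
[... 457 characters left out ...]
op -0.044 1 3 x [0.0424 0.0429 0.0452 0.0468 0.0472] y [-0.0093 -0.0093 -0.0092 -0.0088 -0.0087]
top -0.032 -1 6 x [-0.057  -0.0558 -0.0507 -0.0459 -0.0448] y [-0.0095 -0.0093 -0.0069 -0.0045 -0.0043]
top -0.032 1 6 x [0.0419 0.042  0.0442 0.0495 0.0527] y [-0.0095 -0.0093 -0.0088 -0.0067 -0.0055]
top -0.026 -1 3 x [-0.0546 -0.0536 -0.0498 -0.0491 -0.049 ] y [-0.0087 -0.0079 -0.0048 -0.0044 -0.0043]
top -0.026 1 3 x [0.0414 0.0415 0.042  0.0464 0.0475] y [-0.009  -0.0083 -0.0054 -0.0039 -0.0035]
top -0.02 -1 5 x [-0.052  -0.0513 -0.0498 -0.0451 -0.0443] y [-0.009  -0.0087 -0.0062 -0.0046 -0.0044]
top -0.02 1 3 x [0.041  0.0412 0.0418 0.0428 0.043 ] y [-0.0091 -0.0089 -0.0082 -0.0065 -0.0061]
```

Call:
drive_tool:
  deltas:
    - {"dp":[0.006,0.008,0.005],"rotation":[-0.004,0.005,0.006],"grip":1}
    - {"dp":[0,0,0.02],"rotation":[0,0,0],"grip":1}
    - {"dp":[0,0,0.02],"rotation":[0,0,0],"grip":1}
    - {"dp":[0,0,0.02],"rotation":[0,0,0],"grip":1}
    - {"dp":[0,0,0.01],"rotation":[0,0,0],"grip":1}
    - {"dp":[0,0,0.005],"rotation":[0,0,0],"grip":1}
    - {"dp":[0,0,0],"rotation":[0,0,0],"grip":1}
    - {"dp":[0,0,0],"rotation":[0,0,0],"grip":1}

```text
time_s: 2.6
tool_pos: [0.5481, -0.2756, 0.1196]
tool_rot: [[0.943, -0.333, 0.006], [-0.333, -0.943, -0.009], [0.008, 0.007, -1.0]]
ft_force: [0.4, 0.9, 0.5]
grip_width: 0.0854
```

```bash
python3 -c "
from h import *
rem(CLIP,.085,-18.7)"
```

```text
t 2.6 p [ 0.5481 -0.2756  0.1196] xang -19.43 tilt [ 0.0055 -0.009  -0.9999] F [0.39 0.9  0.47] w 0.0854 q [ 35.9  25.6 -16.4 101.7   9.2  53.5  -3.8]
dp tool [-0.0044 -0.0115  0.0345] rot [ 0.0067 -0.0081 -0.0128]
```

Call:
drive_tool:
  deltas:
    - {"dp":[-0.002,-0.005,0],"rotation":[0.003,-0.004,-0.006],"grip":1}
    - {"dp":[-0.001,-0.003,0],"rotation":[0.002,-0.002,-0.003],"grip":1}
    - {"dp":[0,0,0],"rotation":[0,0,0],"grip":1}
    - {"dp":[0,0,0],"rotation":[0,0,0],"grip":1}
    - {"dp":[0,0,0.008],"rotation":[0,0,0],"grip":1}
    - {"dp":[0,0,0.008],"rotation":[0,0,0],"grip":1}
    - {"dp":[0,0,0],"rotation":[0,0,0],"grip":1}
    - {"dp":[0,0,0],"rotation":[0,0,0],"grip":1}

```text
time_s: 3.4
tool_pos: [0.5504, -0.2666, 0.1054]
tool_rot: [[0.947, -0.323, 0.006], [-0.323, -0.947, -0.004], [0.007, 0.002, -1.0]]
ft_force: [0.5, -1.1, 0.4]
grip_width: 0.0854
```

```bash
python3 -c "
from h import *
rem(CLIP,.085,-18.7)"
```

```text
t 3.4 p [ 0.5504 -0.2666  0.1054] xang -18.81 tilt [ 0.0065 -0.0041 -1.    ] F [ 0.45 -1.06  0.43] w 0.0854 q [ 35.4  26.5 -16.6 102.3   9.4  52.1  -4.2]
dp tool [-0.0034 -0.0021  0.0204] rot [ 0.0018 -0.0074 -0.002 ]
```

Call:
drive_tool:
  deltas:
    - {"dp":[-0.002,-0.001,0.006],"rotation":[0.001,-0.004,-0.001],"grip":1}
    - {"dp":[-0.001,-0.001,0.006],"rotation":[0,-0.003,0],"grip":1}
    - {"dp":[0,0,0.006],"rotation":[0,0,0],"grip":1}
    - {"dp":[0,0,0.003],"rotation":[0,0,0],"grip":1}
    - {"dp":[0,0,0],"rotation":[0,0,0],"grip":1}
    - {"dp":[0,0,0],"rotation":[0,0,0],"grip":1}
    - {"dp":[0,0,0],"rotation":[0,0,0],"grip":1}
    - {"dp":[0,0,0],"rotation":[0,0,0],"grip":1}

```text
time_s: 4.2
tool_pos: [0.5477, -0.2635, 0.0819]
tool_rot: [[0.947, -0.322, -0.001], [-0.322, -0.947, -0.0], [-0.001, 0.001, -1.0]]
ft_force: [1.4, 0.6, -1.0]
grip_width: 0.0856
```

```bash
python3 -c "
from h import *
rem(CLIP,.085,-18.7)
c=grab()['scene']
cv2.imwrite('pics/s2.png',cv2.resize(c['image'][100:210,130:230,::-1],None,fx=5,fy=5,interpolation=cv2.INTER_CUBIC))"
```

```text
t 4.2 p [ 0.5477 -0.2635  0.0819] xang -18.77 tilt [-1.4e-03 -2.0e-04 -1.0e+00] F [ 1.4   0.59 -1.  ] w 0.0856 q [ 35.   28.2 -16.3 103.1  10.   50.1  -4.8]
dp tool [ 0.0003 -0.     -0.0031] rot [ 0.0006  0.0013 -0.0012]
```

View pics/s2.png

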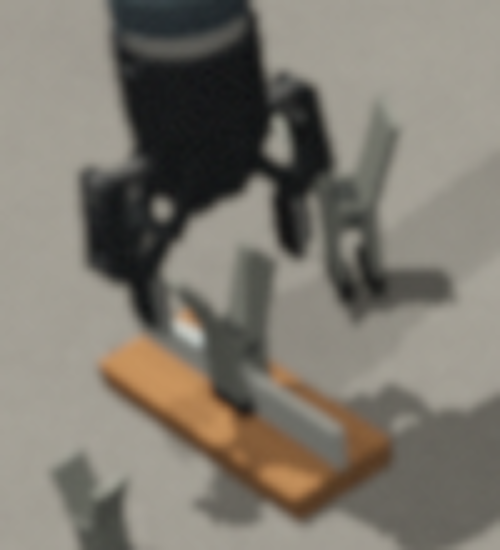

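Call:
drive_tool:
  deltas:
    - {"dp":[0,0,0],"rotation":[0,0,0],"grip":0.4}
    - {"dp":[0,0,0],"rotation":[0,0,0],"grip":0.3}
    - {"dp":[0,0,0],"rotation":[0,0,0],"grip":0.2}
    - {"dp":[0,0,0],"rotation":[0,0,0],"grip":0.0}
    - {"dp":[0,0,0],"rotation":[0,0,0],"grip":-0.2}
    - {"dp":[0,0,0],"rotation":[0,0,0],"grip":-0.4}
    - {"dp":[0,0,0],"rotation":[0,0,0],"grip":-0.6}
    - {"dp":[0,0,0],"rotation":[0,0,0],"grip":-0.8}
  squeeze: 30

```text
time_s: 5.1
tool_pos: [0.5542, -0.2658, 0.0886]
tool_rot: [[0.947, -0.322, 0.012], [-0.322, -0.947, -0.006], [0.013, 0.002, -1.0]]
ft_force: [1.4, -0.1, 1.8]
grip_width: 0.019
```

```bash
python3 -c "
from h import *
rem(CLIP,.085,-18.7)
c=grab()['scene']
cv2.imwrite('pics/s3.png',cv2.resize(c['image'][100:210,130:230,::-1],None,fx=5,fy=5,interpolation=cv2.INTER_CUBIC))"
```

```text
t 5.1 p [ 0.5542 -0.2658  0.0886] xang -18.76 tilt [ 0.0119 -0.0059 -0.9999] F [ 1.35 -0.14  1.79] w 0.019 q [ 35.   27.9 -16.4 102.6  10.   50.1  -4.7]
dp tool [-0.0066 -0.0001  0.0035] rot [ 0.0017 -0.0132 -0.0011]
```

View pics/s3.png

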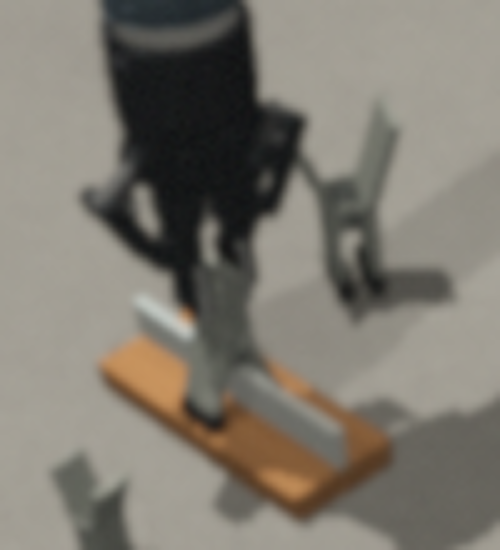

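```bash
cat > m.py <<'E'
from h import *
import sys
tag=sys.argv[1]; box=[int(v) for v in sys.argv[2].split(",")]
o=grab(); s=bot.get_state(); R=np.array(s["tool_rot"]);p=np.array(s["tool_pos"])
for n,c in o.items():
    np.savez(f"{n}{tag}.npz",**{k:np.array(v) for k,v in c.items()})
c=o["scene"]; y0,y1,x0,x1=box
cv2.imwrite(f"pics/s{tag}.png",cv2.resize(c["image"][y0:y1,x0:x1,::-1],None,fx=10,fy=10,interpolation=cv2.INTER_NEAREST))
P=pts(c)[y0:y1,x0:x1]; L=(P-p)@R; I=c["image"][y0:y1,x0:x1].astype(int).mean(-1)
for lo in np.arange(-.06,.09,.006):
    m=(L[...,2]>lo)&(L[...,2]<lo+.006)&(abs(L[...,0])<.06)&(abs(L[...,1])<.05)
    for nm,k in(("dark",m&(I<50)),("lite",m&(I>=50))):
        if k.sum()>2: print(round(lo,3),nm,k.sum(),"x",np.percentile(L[k][:,0],[0,10,50,90,100]).round(4),"y",np.percentile(L[k][:,1],[0,10,50,90,100]).round(4))
E
python3 m.py 4 130,190,150,200
```

```text
-0.06 dark 40 x [-0.0418 -0.0369 -0.0115  0.0372  0.0429] y [-0.0168 -0.0148 -0.0115  0.0053  0.0123]
-0.06 lite 19 x [-0.0466 -0.0442  0.0149  0.0456  0.0477] y [-0.0156 -0.0142 -0.0105  0.0096  0.0101]
-0.054 dark 44 x [-0.0416 -0.0298  0.0152  0.026   0.0364] y [-0.0166 -0.0147 -0.008   0.0061  0.0085]
-0.054 lite 23 x [-0.0428 -0.0396  0.0133  0.0426  0.0434] y [-0.0167 -0.0147 -0.0117  0.0067  0.0105]
-0.048 dark 29 x [-0.0222 -0.0147 -0.0092  0.0255  0.0316] y [-0.0166 -0.0143 -0.0107  0.0023  0.0082]
-0.048 lite 17 x [-0.0341 -0.0318 -0.0178  0.0219  0.0377] y [-0.0171 -0.0152 -0.0112  0.0088  0.0114]
-0.042 dark 13 x [-0.012  -0.011  -0.0077  0.0225  0.0257] y [-0.0142 -0.0128 -0.0106  0.0009  0.0025]
-0.042 lite 8 x [-0.0263 -0.0245 -0.013   0.0142  0.017 ] y [-0.0159 -0.0146 -0.0123 -0.011  -0.0088]
-0.036 dark 14 x [-0.0121 -0.0108  0.0062  0.0236  0.0247] y [-0.0144 -0.0109 -0.0067 -0.0006  0.0017]
-0.036 lite 22 x [-0.023  -0.0183 -0.0109  0.0163  0.0231] y [-0.0142 -0.0136 -0.0097  0.0065  0.0124]
-0.03 dark 8 x [-0.0098 -0.0095  0.0199  0.0229  0.0234] y [-0.0085 -0.00
[... 1652 characters left out ...]
.054 lite 39 x [-0.0205 -0.0061 -0.003   0.0236  0.0253] y [-0.049  -0.037  -0.0112  0.0179  0.0478]
0.06 dark 5 x [0.0169 0.0184 0.0234 0.0242 0.0245] y [-0.0125 -0.0125 -0.0125 -0.0028  0.0017]
0.06 lite 36 x [-0.0372 -0.0185 -0.0031  0.0264  0.0278] y [-0.0475 -0.0418 -0.0155  0.0079  0.0452]
0.066 lite 211 x [-0.0419 -0.0371  0.0059  0.0254  0.0281] y [-0.0497 -0.04   -0.0147  0.0406  0.0499]
0.072 lite 29 x [0.0016 0.0247 0.0273 0.0291 0.0297] y [-0.0152 -0.0062  0.0209  0.0412  0.05  ]
0.078 lite 18 x [-0.0575  0.0011  0.0268  0.0284  0.0297] y [-0.0151 -0.0086  0.0148  0.0429  0.0453]
0.084 lite 79 x [-0.0598 -0.0568  0.0339  0.0528  0.0595] y [-0.0228  0.0087  0.0342  0.0471  0.0497]
```

View pics/s4.png

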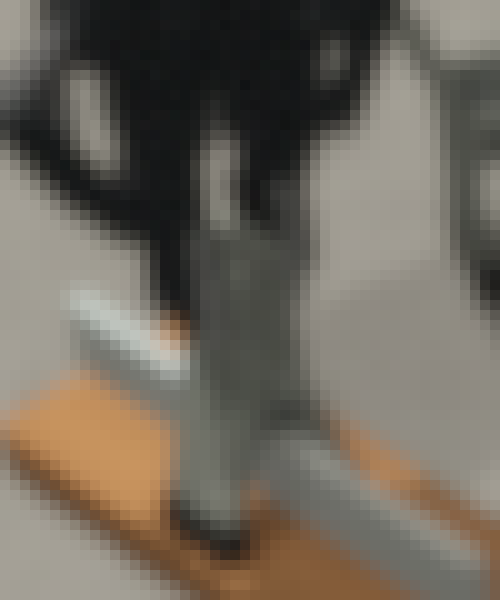

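Call:
drive_tool:
  deltas:
    - {"dp":[0,0,0],"rotation":[0,0,0],"grip":-0.8}
    - {"dp":[0,0,-0.004],"rotation":[0,0,0],"grip":-0.8}
    - {"dp":[0,0,-0.008],"rotation":[0,0,0],"grip":-0.8}
    - {"dp":[0,0,-0.01],"rotation":[0,0,0],"grip":-0.8}
    - {"dp":[0,0,-0.01],"rotation":[0,0,0],"grip":-0.8}
    - {"dp":[0,0,-0.015],"rotation":[0,0,0],"grip":-0.8}
    - {"dp":[0,0,-0.015],"rotation":[0,0,0],"grip":-0.8}
    - {"dp":[0,0,0],"rotation":[0,0,0],"grip":-0.8}

```text
time_s: 6.1
tool_pos: [0.5517, -0.2648, 0.155]
tool_rot: [[0.947, -0.322, 0.008], [-0.322, -0.947, -0.004], [0.009, 0.002, -1.0]]
ft_force: [0.7, -0.0, 0.5]
grip_width: 0.019
```

```bash
python3 -c "
from h import *
rem(CLIP,.25,-18.7)
c=grab()['scene']
cv2.imwrite('pics/s5.png',cv2.resize(c['image'][80:210,120:240,::-1],None,fx=4,fy=4,interpolation=cv2.INTER_CUBIC))"
```

```text
t 6.1 p [ 0.5517 -0.2648  0.155 ] xang -18.77 tilt [ 0.0081 -0.0044 -1.    ] F [ 0.74 -0.01  0.47] w 0.019 q [ 35.8  23.1 -17.3 100.5   8.1  57.1  -3.3]
dp tool [-0.0031  0.0002 -0.095 ] rot [ 0.0016 -0.0091 -0.0012]
```

View pics/s5.png

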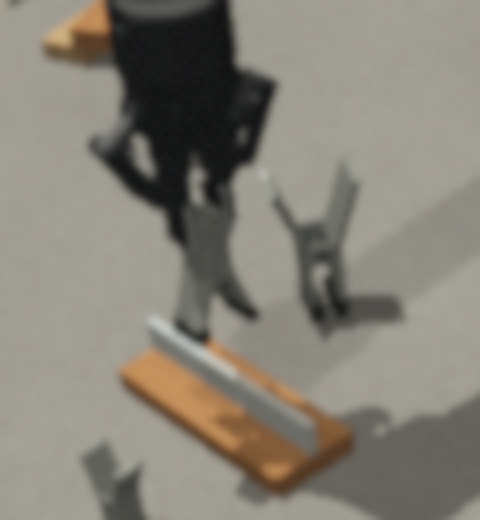

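Call:
drive_tool:
  deltas:
    - {"dp":[0,0,-0.02],"rotation":[0,-0.004,0],"grip":-0.8}
    - {"dp":[0,0,-0.025],"rotation":[0,-0.003,0],"grip":-0.8}
    - {"dp":[0,0,-0.025],"rotation":[0,0,0],"grip":-0.8}
    - {"dp":[-0.003,-0.008,-0.015],"rotation":[0,0,0],"grip":-0.8}
    - {"dp":[-0.006,-0.018,-0.005],"rotation":[0,0,0],"grip":-0.8}
    - {"dp":[-0.009,-0.026,0],"rotation":[0,0,-0.01],"grip":-0.8}
    - {"dp":[-0.011,-0.032,0],"rotation":[0,0,-0.01],"grip":-0.8}
    - {"dp":[-0.012,-0.034,0],"rotation":[0,0,-0.01],"grip":-0.8}

```text
time_s: 7.0
tool_pos: [0.5421, -0.1363, 0.2378]
tool_rot: [[0.953, -0.302, -0.017], [-0.302, -0.953, 0.004], [-0.018, 0.001, -1.0]]
ft_force: [0.3, 0.8, -1.7]
grip_width: 0.0191
```

```bash
python3 -c "
from h import *
rem(CARD,.25,-12.5)"
```

```text
t 7.0 p [ 0.5421 -0.1363  0.2378] xang -17.6 tilt [-0.0172  0.0041 -0.9998] F [ 0.3   0.81 -1.7 ] w 0.0191 q [ 29.2  14.  -22.1 102.2   5.6  66.  -12.3]
dp tool [-0.1361 -0.4189 -0.0103] rot [ 0.0005  0.0177 -0.089 ]
```

Call:
drive_tool:
  deltas:
    - {"dp":[-0.012,-0.036,-0.004],"rotation":[0,0.006,-0.012],"grip":-0.8}
    - {"dp":[-0.012,-0.036,-0.004],"rotation":[0,0.005,-0.012],"grip":-0.8}
    - {"dp":[-0.011,-0.036,-0.004],"rotation":[0,0.004,-0.012],"grip":-0.8}
    - {"dp":[-0.011,-0.036,-0.003],"rotation":[0,0.003,-0.012],"grip":-0.8}
    - {"dp":[-0.01,-0.036,-0.003],"rotation":[0,0,-0.012],"grip":-0.8}
    - {"dp":[-0.01,-0.036,-0.003],"rotation":[0,0,-0.01],"grip":-0.8}
    - {"dp":[-0.01,-0.036,-0.003],"rotation":[0,0,-0.01],"grip":-0.8}
    - {"dp":[-0.01,-0.036,-0.003],"rotation":[0,0,-0.01],"grip":-0.8}

```text
time_s: 7.8
tool_pos: [0.5167, 0.1902, 0.2556]
tool_rot: [[0.98, -0.197, -0.02], [-0.197, -0.98, 0.001], [-0.019, 0.003, -1.0]]
ft_force: [0.5, 0.5, -0.4]
grip_width: 0.0191
```

```bash
python3 -c "
from h import *
rem(CARD,.25,-12.5)"
```

```text
t 7.8 p [0.5167 0.1902 0.2556] xang -11.38 tilt [-1.960e-02  5.000e-04 -9.998e-01] F [ 0.51  0.5  -0.44] w 0.0191 q [  6.4  13.8 -35.  101.6   7.9  68.2 -42.3]
dp tool [-0.0002 -0.116   0.0052] rot [0.0035 0.0192 0.0196]
```

Call:
drive_tool:
  deltas:
    - {"dp":[0,-0.025,0],"rotation":[0.002,0.006,0.006],"grip":-0.8}
    - {"dp":[0,-0.02,0],"rotation":[0.001,0.006,0.004],"grip":-0.8}
    - {"dp":[0,-0.015,0],"rotation":[0,0.004,0.004],"grip":-0.8}
    - {"dp":[0,-0.01,0],"rotation":[0,0,0],"grip":-0.8}
    - {"dp":[0,-0.004,0],"rotation":[0,0,0],"grip":-0.8}
    - {"dp":[0,0,0],"rotation":[0,0,0],"grip":-0.8}
    - {"dp":[0,0,0],"rotation":[0,0,0],"grip":-0.8}
    - {"dp":[0,0,0],"rotation":[0,0,0],"grip":-0.8}

```text
time_s: 8.6
tool_pos: [0.5158, 0.2802, 0.249]
tool_rot: [[0.982, -0.187, -0.018], [-0.187, -0.982, 0.0], [-0.017, 0.003, -1.0]]
ft_force: [0.8, 0.1, -1.6]
grip_width: 0.0189
```

```bash
python3 -c "
from h import *
rem(CARD,.25,-12.5)"
```

```text
t 8.6 p [0.5158 0.2802 0.249 ] xang -10.78 tilt [-1.770e-02  1.000e-04 -9.998e-01] F [ 0.83  0.15 -1.61] w 0.0189 q [ -1.8  18.7 -36.8  97.2  11.3  68.8 -52.1]
dp tool [ 0.0187 -0.0278 -0.0014] rot [0.0035 0.0173 0.0301]
```

Call:
drive_tool:
  deltas:
    - {"dp":[0.006,-0.008,0],"rotation":[0.002,0.008,0.015],"grip":-0.8}
    - {"dp":[0.006,-0.008,0],"rotation":[0.001,0.005,0.01],"grip":-0.8}
    - {"dp":[0.004,-0.006,0],"rotation":[0,0.003,0.005],"grip":-0.8}
    - {"dp":[0.002,-0.003,0],"rotation":[0,0,0],"grip":-0.8}
    - {"dp":[0,0,0],"rotation":[0,0,0],"grip":-0.8}
    - {"dp":[0,0,0],"rotation":[0,0,0],"grip":-0.8}
    - {"dp":[0,0,0],"rotation":[0,0,0],"grip":-0.8}
    - {"dp":[0,0,0],"rotation":[0,0,0],"grip":-0.8}

```text
time_s: 9.4
tool_pos: [0.5424, 0.2999, 0.2487]
tool_rot: [[0.974, -0.224, 0.001], [-0.224, -0.974, -0.001], [0.001, 0.001, -1.0]]
ft_force: [-0.7, -0.2, -1.5]
grip_width: 0.0192
```

```bash
python3 -c "
from h import *
rem(CARD,.25,-12.5)"; python3 m.py 6 150,260,340,430 | tail -32
python3 - <<'E'
import cv2
i=cv2.imread('pics/s6.png'); cv2.imwrite('pics/s6b.png',cv2.resize(i,None,fx=.5,fy=.5))
E
```

```text
t 9.4 p [0.5424 0.2999 0.2487] xang -12.97 tilt [ 8.0e-04 -1.3e-03 -1.0e+00] F [-0.7  -0.18 -1.45] w 0.0192 q [ -4.3  21.8 -35.8  93.3  13.6  69.2 -56. ]
dp tool [-0.004  -0.0033 -0.0013] rot [ 0.0011 -0.001  -0.0082]
-0.048 dark 6 x [0.0357 0.0357 0.0385 0.0408 0.0411] y [-0.0129 -0.0128 -0.0115 -0.0066 -0.0059]
-0.036 dark 11 x [0.0203 0.0209 0.023  0.024  0.0241] y [-0.0084 -0.0069 -0.0033  0.0022  0.0028]
-0.036 lite 8 x [0.0126 0.0147 0.0167 0.02   0.0241] y [-0.0129 -0.0119 -0.011  -0.0044  0.0046]
-0.03 dark 20 x [0.0168 0.0197 0.0219 0.0237 0.0255] y [-0.0084 -0.0068 -0.0016  0.0041  0.0052]
-0.03 lite 12 x [0.0107 0.012  0.0159 0.0222 0.0244] y [-0.0124 -0.0123 -0.0092  0.0082  0.0092]
-0.024 dark 17 x [0.0187 0.0189 0.0229 0.024  0.0245] y [-0.0084 -0.008  -0.0023  0.0024  0.0045]
-0.024 lite 36 x [-0.0087 -0.0059  0.0097  0.0173  0.0245] y [-0.0167 -0.0154 -0.0118  0.0079  0.0133]
-0.018 dark 14 x [0.0197 0.02   0.023  0.025  0.0256] y [-0.0084 -0.0078 -0.0056  0.0027  0.0037]
-0.018 lite 28 x [-0.0068 -0.0057  0.0108  0.0171  0.0239] y [-0.0167 -0.0159 -0.0119  0.0108  0.
[... 1027 characters left out ...]
 47 x [-0.0169 -0.0112  0.0186  0.0212  0.0241] y [-0.0162 -0.0154 -0.0046  0.0091  0.0129]
0.048 lite 55 x [-0.0196 -0.0142  0.0219  0.0248  0.0258] y [-0.0159 -0.0143 -0.0048  0.0091  0.0129]
0.054 dark 24 x [-0.0162 -0.0138  0.0248  0.0265  0.0287] y [-0.014  -0.0127 -0.0025  0.008   0.0118]
0.054 lite 27 x [-0.0216 -0.0181  0.0217  0.0241  0.0247] y [-0.0162 -0.0155 -0.0087  0.0095  0.0131]
0.06 dark 26 x [-0.014   0.0227  0.0254  0.0272  0.0285] y [-0.0145 -0.0127 -0.0028  0.0093  0.0129]
0.06 lite 14 x [-0.0188 -0.0164  0.0023  0.0277  0.0285] y [-0.0159 -0.0157 -0.0141 -0.0087 -0.0063]
0.066 lite 6 x [-0.0201 -0.0196 -0.0164  0.0051  0.0257] y [-0.0161 -0.0157 -0.0123 -0.0043  0.0004]
```

View pics/s6b.png

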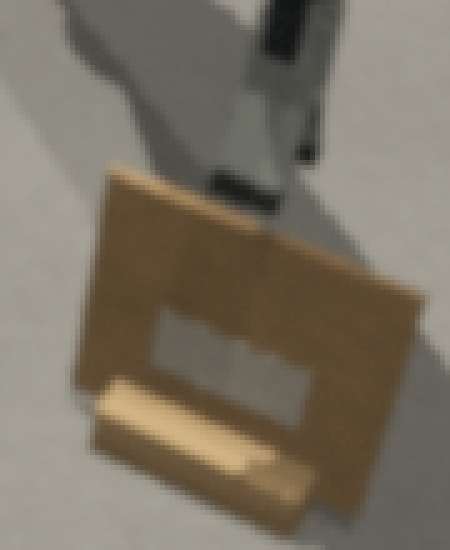

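Run:
```python
from h import *
s=bot.get_state(); R=np.array(s["tool_rot"]);p=np.array(s["tool_pos"])
for n,(y0,y1,x0,x1) in (("scene",(180,260,350,428)),("top",(190,235,100,185))):
    c=dict(np.load(f"{n}6.npz")); P=pts(c)[y0:y1,x0:x1].reshape(-1,3); L=(P-p)@R
    print(n,P[:,2].max())
    for lo,hi in((.09,.12),(.125,.14),(.146,.156)):
        m=(P[:,2]>lo)&(P[:,2]<hi)&(abs(L[:,0])<.03)&(abs(L[:,1])<.1)
        if m.sum()<5: continue
        q=L[m]; f=np.polyfit(q[:,1],q[:,0],1)
        print(lo,m.sum(),"x at y0",f[1].round(4),"slope",f[0].round(4),"x pct",np.percentile(q[:,0]-f[0]*q[:,1],[0,10,50,90,100]).round(4),"y",q[:,1].min().round(4),q[:,1].max().round(4))
```

```text
scene 0.7728232391189009
0.09 670 x at y0 -0.0013 slope 0.0082 x pct [-0.0063 -0.003  -0.0012  0.0005  0.0029] y -0.0798 0.0711
0.125 352 x at y0 -0.0014 slope 0.0062 x pct [-0.0077 -0.0032 -0.0014  0.0002  0.0028] y -0.0794 0.0705
0.146 191 x at y0 -0.0024 slope 0.0112 x pct [-0.0088 -0.0054 -0.002   0.0003  0.0035] y -0.08 0.07
top 1.1450788947997104
0.09 6 x at y0 -0.1196 slope 1.6145 x pct [-0.1213 -0.1212 -0.1194 -0.1182 -0.1182] y 0.0713 0.0721
0.146 63 x at y0 -0.0048 slope 0.0135 x pct [-0.0072 -0.0067 -0.0048 -0.0028 -0.0023] y -0.0023 0.0723
```

Run:
```python
import numpy as np,cv2
c=np.load('top6.npz'); i=c['image'][150:260,90:210,::-1]; cv2.imwrite('pics/t6.png',cv2.resize(i,None,fx=5,fy=5,interpolation=cv2.INTER_CUBIC))
```

```text
(no output)
```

View pics/t6.png

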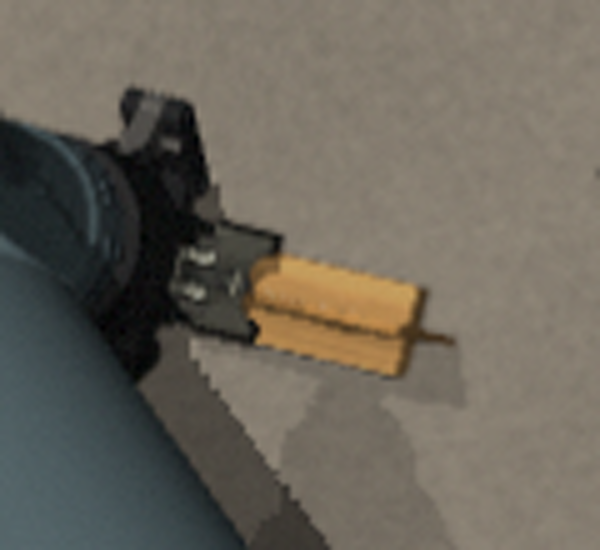

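Call:
drive_tool:
  deltas:
    - {"dp":[-0.002,-0.002,0.002],"rotation":[0.001,-0.001,-0.006],"grip":-0.8}
    - {"dp":[-0.001,-0.001,0.004],"rotation":[0,0,0],"grip":-0.8}
    - {"dp":[0,0,0.006],"rotation":[0,0,0],"grip":-0.8}
    - {"dp":[0,0,0.006],"rotation":[0,0,0],"grip":-0.8}
    - {"dp":[0,0,0.003],"rotation":[0,0,0],"grip":-0.8}
    - {"dp":[0,0,0],"rotation":[0,0,0],"grip":-0.8}
    - {"dp":[0,0,0],"rotation":[0,0,0],"grip":-0.8}
    - {"dp":[0,0,0],"rotation":[0,0,0],"grip":-0.8}

```text
time_s: 10.3
tool_pos: [0.5393, 0.3031, 0.2251]
tool_rot: [[0.976, -0.218, -0.001], [-0.218, -0.976, -0.001], [-0.001, 0.001, -1.0]]
ft_force: [0.3, 0.3, -0.1]
grip_width: 0.0186
```

```bash
python3 -c "
from h import *
rem(CARD,.195,-12.5)"
```

```text
t 10.3 p [0.5393 0.3031 0.2251] xang -12.6 tilt [-0.0014 -0.0011 -1.    ] F [ 0.35  0.27 -0.09] w 0.0186 q [ -4.8  23.  -35.7  94.9  14.3  66.9 -56.7]
dp tool [-0.0001 -0.0009  0.0301] rot [ 0.0014  0.0011 -0.0017]
```

Well aligned; descend.

Call:
drive_tool:
  deltas:
    - {"dp":[0,0,0.004],"rotation":[0.001,0.001,0],"grip":-0.8}
    - {"dp":[0,0,0.006],"rotation":[0,0,0],"grip":-0.8}
    - {"dp":[0,0,0.006],"rotation":[0,0,0],"grip":-0.8}
    - {"dp":[0,0,0.005],"rotation":[0,0,0],"grip":-0.8}
    - {"dp":[0,0,0.002],"rotation":[0,0,0],"grip":-0.8}
    - {"dp":[0,0,0],"rotation":[0,0,0],"grip":-0.8}
    - {"dp":[0,0,0],"rotation":[0,0,0],"grip":-0.8}
    - {"dp":[0,0,0],"rotation":[0,0,0],"grip":-0.8}

```text
time_s: 11.1
tool_pos: [0.5395, 0.3031, 0.2]
tool_rot: [[0.976, -0.218, 0.0], [-0.218, -0.976, -0.0], [0.0, 0.0, -1.0]]
ft_force: [-0.2, 0.5, -0.6]
grip_width: 0.0191
```

```bash
python3 -c "
from h import *
rem(CARD,.195,-12.5)"
```

```text
t 11.1 p [0.5395 0.3031 0.2   ] xang -12.61 tilt [ 1.e-04 -2.e-04 -1.e+00] F [-0.22  0.53 -0.57] w 0.0191 q [ -5.2  24.3 -35.3  96.3  15.3  64.3 -57.4]
dp tool [-0.0004 -0.0008  0.005 ] rot [ 0.0002 -0.0002 -0.0019]
```

Call:
drive_tool:
  deltas:
    - {"dp":[0,0,0.003],"rotation":[0,0,0],"grip":-0.8}
    - {"dp":[0,0,0.002],"rotation":[0,0,0],"grip":-0.8}
    - {"dp":[0,0,0],"rotation":[0,0,0],"grip":-0.8}
    - {"dp":[0,0,0],"rotation":[0,0,0],"grip":-0.8}
    - {"dp":[0,0,0],"rotation":[0,0,0],"grip":-0.8}
    - {"dp":[0,0,0],"rotation":[0,0,0],"grip":-0.8}
    - {"dp":[0,0,0],"rotation":[0,0,0],"grip":-0.8}
    - {"dp":[0,0,0],"rotation":[0,0,0],"grip":-0.8}

```text
time_s: 11.9
tool_pos: [0.54, 0.3035, 0.1955]
tool_rot: [[0.976, -0.218, 0.002], [-0.218, -0.976, 0.001], [0.001, -0.001, -1.0]]
ft_force: [-1.0, -0.5, 0.4]
grip_width: 0.0188
```

```bash
python3 -c "
from h import *
rem(CARD,.195,-12.5)"; python3 m.py 7 160,235,350,410 | tail -16
python3 - <<'E'
import numpy as np
from h import *
c=np.load('top7.npz'); i=c['image'][150:260,90:210,::-1]; cv2.imwrite('pics/t7.png',cv2.resize(i,None,fx=5,fy=5,interpolation=cv2.INTER_CUBIC))
c=np.load('scene7.npz'); i=c['image'][150:260,340:430,::-1]; cv2.imwrite('pics/s7.png',cv2.resize(i,None,fx=5,fy=5,interpolation=cv2.INTER_CUBIC))
E
```

```text
t 11.9 p [0.54   0.3035 0.1955] xang -12.61 tilt [ 1.7e-03  6.0e-04 -1.0e+00] F [-1.   -0.51  0.39] w 0.0188 q [ -5.3  24.6 -35.2  96.5  15.5  63.7 -57.5]
dp tool [-0.0008 -0.0004  0.0005] rot [-0.0009 -0.0015 -0.002 ]
0.006 lite 29 x [-0.0051  0.0064  0.0115  0.0139  0.0146] y [-0.0158 -0.0135 -0.002   0.0091  0.0133]
0.012 lite 33 x [-0.0057 -0.0022  0.0105  0.0126  0.0133] y [-0.0161 -0.0144 -0.0024  0.0117  0.0135]
0.018 lite 45 x [-0.0074 -0.0013  0.01    0.0131  0.0143] y [-0.0174 -0.0147 -0.005   0.0094  0.0127]
0.024 lite 45 x [-0.0078  0.0035  0.012   0.0146  0.0166] y [-0.0176 -0.0152 -0.0047  0.0093  0.0133]
0.03 lite 43 x [0.0059 0.012  0.0147 0.0176 0.0204] y [-0.0149 -0.0133 -0.0002  0.0105  0.0142]
0.036 lite 38 x [-0.0143  0.0143  0.0168  0.0193  0.0223] y [-0.0154 -0.0145 -0.0037  0.0096  0.0138]
0.042 lite 109 x [-0.0135 -0.0026  0.0021  0.021   0.0259] y [-0.0412 -0.0317 -0.0021  0.0388  0.0491]
0.048 lite 106 x [-0.0207 -0.0006  0.0023  0.0223  0.0238] y [-0.043  -0.0337 -0.0083  0.0364  0.0493]
0.054 dark 10 x [0.0231 0.0238 0.0252 0.0266 0.0271] y [-0.0126 -0.011  -0.0003  0.0065  0.009 ]
0.054 lite 95 x [-0.023   0.0005  0.0028  0.0243  0.0256] y [-0.0442 -0.0338 -0.0024  0.0393  0.0486]
0.06 dark 30 x [0.0208 0.0229 0.0258 0.0281 0.0289] y [-0.015  -0.0134 -0.0027  0.0104  0.0133]
0.06 lite 59 x [-0.001  -0.0001  0.0016  0.0035  0.0284] y [-0.0451 -0.0403 -0.0148  0.0427  0.0499]
0.066 lite 58 x [-0.0011 -0.0002  0.0017  0.0033  0.0041] y [-0.047  -0.0403 -0.0169  0.042   0.0495]
0.072 lite 62 x [-0.0018  0.0001  0.0017  0.004   0.006 ] y [-0.0479 -0.0416 -0.0184  0.0435  0.0499]
0.078 lite 69 x [-0.0018 -0.0001  0.0016  0.0031  0.0045] y [-0.0493 -0.0446 -0.0174  0.0436  0.0498]
0.084 lite 65 x [-0.0018  0.0007  0.0019  0.0038  0.0056] y [-0.0495 -0.0417 -0.0101  0.0415  0.0491]
```

View pics/s7.png

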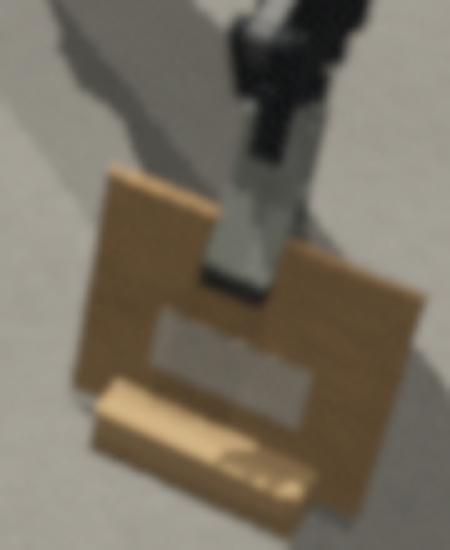

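View pics/t7.png

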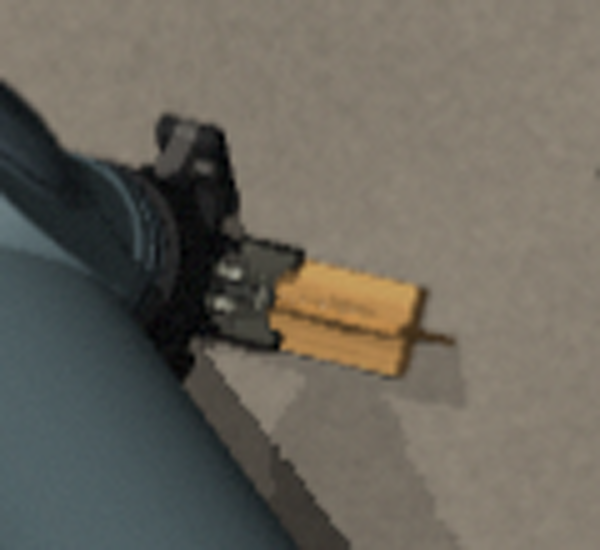

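```bash
python3 -c "
from h import *
rem(CARD,.195,-12.5); print(np.round(bot.get_state()['qd'],2))
print(bot.hand_in())"
```

```text
t 12.0 p [0.54   0.3034 0.1955] xang -12.62 tilt [ 1.6e-03  5.0e-04 -1.0e+00] F [-0.45 -0.21 -0.58] w 0.019 q [ -5.3  24.6 -35.2  96.5  15.5  63.7 -57.5]
dp tool [-0.0008 -0.0004  0.0005] rot [-0.0009 -0.0014 -0.002 ]
[-0.06  0.02  0.07 -0.02 -0.01 -0.03 -0.11]
the job is handed in; nothing more can be done
None
```

I squeezed the middle-sized clip open on its strip and lifted it clear. I then carried it to the wide card and lowered it over the middle of the top edge. The job was handed in at 12.0 s with the clip still held open; no verdict was reported.

**Last checks before handing in:**
- **Opening:** the fingers were 19 mm apart, within about 1 mm of the 20 mm given for the open stop.
- **Height:** the jaw tips were about 20 mm below the card's top edge, and the pivot about 21 mm above it.
- **Centring:** the card's mid plane was about 1–1.5 mm from the clip's centre, so each jaw had roughly 15 mm clearance. The clip was within a few millimetres of the card's middle along the edge.
- **Contact and motion:** the wrist force was under about 1 N, no different from the readings in free air. The arm was at rest.

**Disagreements:**
- The two cameras differed by about 3–5 mm at the clip. I reconciled them using the known finger positions.
- While squeezing, the tool drifted about 7 mm sideways and 7 mm upwards. The clip still came off the strip cleanly.

I did not re-measure the tape, channel and carton at the end. The carrying path stayed well above them, and I saw no contact.

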